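# Find the heavy side of a rotator drum and hold it down

## Robot

A 6-joint arm with a two-finger parallel gripper is mounted at the origin on the work surface. World frame = base frame: x ahead of the robot, y to its left, z up, the work surface at z = 0. Lengths are in m, angles in rad, forces in N, time in s.
With the tool pointing down it reaches from about 0.375 to 0.9 m from the base axis. Payload 3.1 kg.
Tool frame: the origin (TCP) lies midway between the tips of the shut fingers; the grasp point (between the pads) lies 19 mm behind it; x points along the fingers, z is the direction in which the jaws open and shut, and the axes are right-handed (so a half turn about x gives the same grasp; the last joint's range is limited). The gripper opens to 85 mm and grips with 20 to 120 N. Pads are 22 mm wide; open, the fingers measure 114 mm over their backs; the gripper's body (76 mm by 85 mm) begins 54 mm behind the grasp point. The pads swing forward as they close: fully open they stand 13 mm farther back than shut.
Start: joints at [-1.403, 0.527, 1.433, -0, 1.181, -0.178], TCP at [0.212, -0.588, 0.231] pointing down, gripper open.
Joint ranges: [-3.08, 3.08], [-0.75, 2.2], [0.22, 2.44], [-1.43, 4.57], [0, 2.65], [-2.85, 2.85]. Speed limits (rad/s): [2.79, 2.79, 3.14, 3.14, 3.14, 3.14].

## Interface

Orientations are given as a unit quaternion [x, y, z, w].
In Python, from station import status, snapshot, camera_params, ticket gives the robot as it stands.
- The arm moves only by the tool arm_command, never from a script. Its argument "series" is a list that holds one entry, the list of rows, each a list of 4 numbers: the shift along the tool's x, y, z in mm, then the turn about the tool's x in rad. A call has 1 to 10 rows; each row shifts and turns the commanded pose from where the row before left it, along the tool's axes as they then stand; what a row does not reach is not made up. A row lasts 1/10 s, in which the tool goes at most 50 mm and 8.59 degrees, less where a joint would pass 70% of its speed; a pose out of reach is approached as far as the arm can. A call is refused whole if a number of a shift passes 50 or a number of a turn 0.15, either way. A call with a gripper value outside its range is refused whole. "jaw" is the opening in per cent of the stroke, from 0 (shut) to 100 (fully open), set as the call begins (left out, the last holds). The fingers move at their own pace and stop on an object; "force" is the grip in N (left out, the last holds). Time passes only in rows, so rows that do not move let the fingers close. It gives the time, the measured TCP pose, the force and the opening at its end, in the units of the state.
- status.sense(): the state, without advancing time (a new reading comes with each control period).
- snapshot(name): name is "scene" or "side" or "wrist"; returns the picture (420x560x3 uint8, red, green, blue); there is no depth.
- camera_params(name): a dict with "fovy" (degrees; the focal length in pixels is half the picture's height over the tangent of half this angle, whatever the lens; pixels are square), "cx", "cy" (the principal point, pixels), "extrinsics" (4x4, takes a point from camera to world coordinates); the wrist camera has in their place "mount" (4x4, takes a point from camera to tool coordinates, whose origin is the TCP and whose axes are the tool frame's). Camera axes: x right, y down, z forward; pixel columns grow to the right and rows downward; lengths in m; the calibration is good to about 2 mm. A picture is of the moment at which its call begins: read the wrist's pose just before it. camera_params takes no time and is no camera call.
- ticket.sign_off(): hands the job in, once; it reports no verdict.
The state is a dict: "t": time; "q": joint angles; "qd": joint speeds; "tau": joint torques, N m; "tcp_pos": TCP position; "tool_rot": TCP orientation; "force": force on the tool from outside, world axes, zero at the start; "ft_torque": the same for the moment, N m; "finger_gap": opening from 0.0 (shut) to 1.0 (fully open).
Only numpy, scipy, OpenCV 4.12 (cv2) and the standard library are available. Lean on these libraries where they do the work, as an engineer would, in place of code of your own. Each camera call takes 0.05 s, during which the arm holds its last target. There are 200 camera calls.

## Task

The closed blue drum of the inclined sample rotator is loaded unevenly inside and nothing shows where. Turn it by hand with its black knob to feel which side is heavy, then bring the heavy side straight down to the lowest point of the slope and finish while still gripping the knob, holding the drum still there, so that a counterweight can be fitted on the opposite side. Leave the things lying around it alone.

Things in the scene. Friction and masses are not known exactly. Their poses are not given: they have to be found in the camera images.
- stand: white fixed stand of the rotator, its base 200 x 150 mm and 30 mm high with a 90 mm wide pedestal behind, 112 mm high; origin on the table surface under the middle of the drum's back face; its x axis points from the drum's front side to the pedestal. Cannot be moved.
- head: tilted grey bearing head fixed on the stand, carrying the drum; origin on the turning axis at the drum's back, 130 mm above the table. z: the turning axis, out of the drum's front face, up and towards the stand's -x, tilted 28 degrees from vertical; x: up the slope of the face; y: level, across it. The drum's lowest point is towards -x of this frame.
- drum (a joint): angle of the drum about the head's z axis (rad), growing counter-clockwise as seen facing its front; at 0 and every full turn the white mark points up the slope. No end stops. Drum 200 mm in diameter, 46 mm thick, front face 50 mm from the head's origin. A slug (ballast_c0) of about 0.8 kg is fixed inside, out of sight, 70 mm off the axis, at an angle to the mark that differs every time.
- hub (a point): point on the turning axis in the drum's front face. The bearing is stiff: friction moment 0.16 N m; weight moment 0.24 to 0.29 N m when the heavy side is level with the axis, nil when straight down or up. Turned slowly it pulls with weight plus or minus friction. Let go, it sinks back in 1 to 2 s, stops 33 to 42 degrees short of heavy side down on the side it came from; nearer down it stays.
- knob (a point): grip point of the black knob amid the drum's face, on the turning axis, 78 mm from the head's origin. The knob is a bar 46 mm long, 14 mm thick, 44 mm out of a metal disc (52 mm across, 4 mm thick) on the face; this point is 20 mm below its top, 24 mm above the disc. Axes turn with the drum: x along the bar (to the white mark), y across its 14 mm, z out of the face along the axis.
- mark (a point): outer end of the white mark, a stripe 50 x 8 mm on the drum's face, 89 mm from the axis; it is only a reference to read the angle by and says nothing of where the heavy side is.
- beaker: loose glass beaker, 70 mm in diameter, 85 mm high, origin under its centre; bystander
- jar: loose amber jar with white cap, 60 mm in diameter, 100 mm high, origin under its centre; bystander
- dish: loose white dish, 90 mm in diameter, 16 mm high, origin under its centre; bystander
- brush: loose cleaning brush, 170 mm long, about 20 mm thick, lying along its x axis, origin under its middle; bystander
- clipweight: loose brass ring counterweight, 48 mm in diameter, 14 mm high, origin under its centre; bystander
- block: loose terracotta sample disc, 48 mm in diameter, 30 mm high, origin under its centre; bystander

How it is judged:
On the way:
1. the drum is turned by the fingers on its knob (contact force between the fingers and drum above 1 N and distance between the grasp point and knob below 0.035 m and (velocity of joint drum above 0.06 rad/s or velocity of joint drum below -0.06 rad/s)), for 0.2 s.
At the end, for the whole second after the job is handed in: the hidden slug is at the bottom of the drum's slope to within 16 degrees either side, and the drum stands still with the fingers still gripping its knob (more than 1 N, grasp within 35 mm of the knob's grip point) (x of ballast_c0 in the frame of head below 0 m and y of ballast_c0 in the frame of head between -0.0193 and 0.0193 m and contact force between the fingers and drum above 1 N and distance between the grasp point and knob below 0.035 m and velocity of joint drum between -0.05 and 0.05 rad/s); the arm keeps its last pose, push and grip.
It fails at once if a bystander is pushed more than 30 mm from its place (distance of any of beaker, jar, dish, brush, clipweight, block from where it was at the start of the episode above 0.03 m).
It also fails if it takes over 72 s, if anything falls off the work surface, if the arm or the gripper's body presses on something with over 40 N, if the wrist force passes 120 N, or if a joint passes its speed limit or range.

## Working session

There is one attempt and no reset: what is moved stays moved. The work goes in short steps, Python scripts to look and compute and a tool call to move; the robot and the scene stay as the last step left them, time stands still between calls to the robot, and variables do not carry over. Pictures are saved under pics/ and viewed, about 8 in all and at most 12, crops included, and the job is handed in when it is done.

Besides the shell and the picture viewer there is one more tool, called after "Request:" in YAML: its name, and indented under it one key for each argument. arm_command: Moves the arm, as the interface text tells. Its arguments: {"type":"object","properties":{"series":{"type":"array"},"jaw":{"type":"number"},"force":{"type":"number"}},"required":["series"]}

```bash
mkdir -p pics; ls
python3 - <<'E'
from station import status, snapshot, camera_params
import cv2,numpy as np
s=status.sense(); print(s)
for n in ("scene","side"):
    p=camera_params(n);print(n,p)
    cv2.imwrite(f"pics/{n}0.png",snapshot(n)[:,:,::-1])
print(camera_params("wrist"))
a=cv2.imread("pics/scene0.png");b=cv2.imread("pics/side0.png")
E
```

```text
pics
{'t': 0.0, 'q': array([-1.40247185e+00,  5.28438510e-01,  1.43391446e+00, -1.72567584e-05,
        1.18138721e+00, -1.78501727e-01]), 'qd': array([-0.00090695, -0.00022389, -0.00122962, -0.00020821, -0.00163435,
       -0.00175192]), 'tau': array([-4.54323763e-04, -4.42351592e+01, -1.78020823e+01, -4.67210939e-04,
        8.36014864e-03, -2.46550151e-06]), 'tcp_pos': array([ 0.21234651, -0.58705718,  0.23034674]), 'tool_rot': array([ 0.40676167,  0.57931258, -0.40569039,  0.57823627]), 'force': array([-1.09282357,  0.15326355,  0.20710074]), 'ft_torque': array([-0.00357611, -0.01247341,  0.07485478]), 'finger_gap': 0.9961884905724792}
scene {'fovy': 53.16404923902721, 'cx': 282.8466940646849, 'cy': 206.45865296038994, 'extrinsics': array([[-0.23129718,  0.52219629, -0.82086092,  1.52107827],
       [ 0.97288153,  0.12568416, -0.19417779,  0.23182199],
       [ 0.0017703 , -0.84351321, -0.53710552,  0.78359776],
       [ 0.        ,  0.        ,  0.        ,  1.        ]])}
side {'fovy': 49.76732767202721, 'cx': 285.9447917387773, 'cy': 211.7206567603397, 'extrinsics': array([[-7.44384578e-01, -3.40992168e-01,  5.74121887e-01,
        -5.09012800e-04],
       [-6.67743360e-01,  3.75967882e-01, -6.42469421e-01,
         6.69347174e-01],
       [ 3.22565092e-03, -8.61610407e-01, -5.07559949e-01,
         6.67029993e-01],
       [ 0.00000000e+00,  0.00000000e+00,  0.00000000e+00,
         1.00000000e+00]])}
{'fovy': 67.20924652948293, 'cx': 284.36210986883736, 'cy': 210.441664749929, 'mount': array([[ 2.44841262e-04, -3.21812201e-01,  9.46803489e-01,
        -1.43978991e-01],
       [-5.22115637e-04, -9.46803430e-01, -3.21812046e-01,
         8.26069546e-02],
       [ 9.99999834e-01, -4.15548039e-04, -3.99839729e-04,
        -6.62849948e-04],
       [ 0.00000000e+00,  0.00000000e+00,  0.00000000e+00,
         1.00000000e+00]])}
```

View pics/scene0.png

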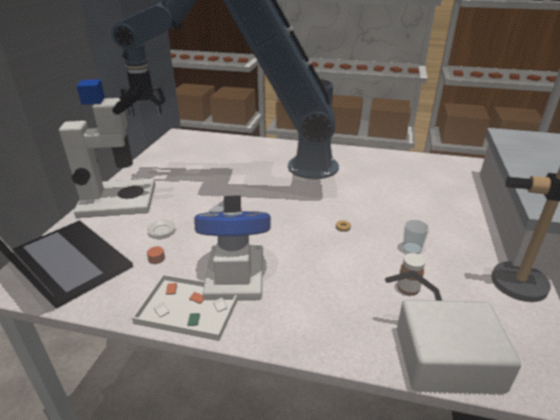

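View pics/side0.png

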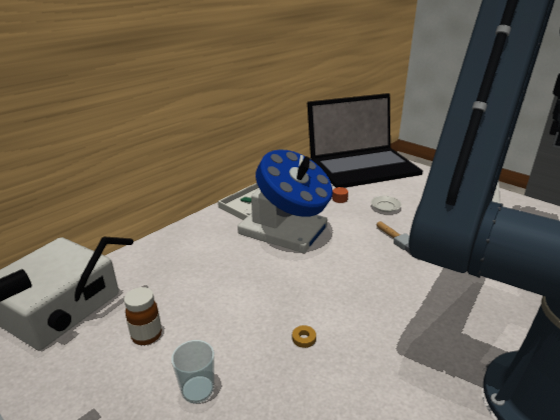

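The scene view shows the drum at about (232,222), facing the robot. The side view shows its face at (294,182) with the knob at (300,170). I'll fit the stand pose to the blue silhouettes and zoom in for the mark.

```bash
cat > h.py <<'E'
import numpy as np,cv2
from station import status,snapshot,camera_params
from scipy.spatial.transform import Rotation as R
T=np.radians(28)
def head(x,y,yaw):
    # head frame in world: columns x,y,z
    sx=np.array([np.cos(yaw),np.sin(yaw),0]);Z=np.array([0,0,1.])
    z=np.cos(T)*Z-np.sin(T)*sx; X=np.cos(T)*sx+np.sin(T)*Z
    M=np.eye(4);M[:3,:3]=np.c_[X,np.cross(z,X),z];M[:3,3]=[x,y,.13];return M
def proj(P,p,E=None):
    E=p["extrinsics"] if E is None else E
    c=(np.atleast_2d(P)-E[:3,3])@E[:3,:3]
    f=210/np.tan(np.radians(p["fovy"])/2)
    return c[:,:2]/c[:,2:]*f+[p["cx"],p["cy"]]
def hp(M,P): return np.atleast_2d(P)@M[:3,:3].T+M[:3,3]
def rim(z,r=.1,n=72):
    a=np.arange(n)*2*np.pi/n
    return np.c_[r*np.cos(a),r*np.sin(a),0*a+z]
E
python3 - <<'E'
from h import *
from scipy.optimize import minimize
masks={}
for n,(u0,u1,v0,v1) in dict(scene=(185,280,200,245),side=(245,340,140,225)).items():
    im=cv2.imread(f"pics/{n}0.png");hsv=cv2.cvtColor(im,cv2.COLOR_BGR2HSV)
    m=((hsv[...,0]>105)&(hsv[...,0]<130)&(hsv[...,1]>130)).astype(np.uint8)
    k=np.zeros_like(m);k[v0:v1,u0:u1]=m[v0:v1,u0:u1]
    pts=cv2.findNonZero(k);h=cv2.convexHull(pts);masks[n]=h[:,0].astype(float)
    print(n,cv2.boundingRect(pts))
cam={n:camera_params(n) for n in masks}
D=np.radians(np.arange(0,360,5));D=np.c_[np.cos(D),np.sin(D)]
def cost(v):
    M=head(*v);e=0
    for n in masks:
        P=proj(hp(M,np.r_[rim(.004),rim(.05)]),cam[n])
        e+=np.sum(((P@D.T).max(0)-(masks[n]@D.T).max(0))**2)
    return e
best=min((minimize(cost,[.75,-.1,y],method="Nelder-Mead",options=dict(maxiter=2000,xatol=1e-5)) for y in np.arange(-1.5,1.6,.5)),key=lambda r:r.fun)
print(best.x,np.sqrt(best.fun/144));np.save("pose.npy",best.x)
M=head(*best.x);print(M.round(4),"knob",hp(M,[0,0,.078]))
im=cv2.imread("pics/side0.png")
c=cv2.resize(im[140:225,245:345],None,fx=6,fy=6,interpolation=cv2.INTER_CUBIC)
for a in range(0,360,30):
    u=proj(hp(M,[.092*np.cos(np.radians(a)),.092*np.sin(np.radians(a)),.05]),cam["side"])[0]
    q=((u-[245,140])*6).astype(int);cv2.putText(c,str(a),tuple(int(i) for i in q),0,.5,(0,255,255),1)
# rectified face seen facing it, up-slope up
s=(np.array([[.1,.1],[.1,-.1],[-.1,-.1],[-.1,.1]]))
src=proj(hp(M,np.c_[s,np.full(4,.05)]),cam["side"]).astype(np.float32)
H=cv2.getPerspectiveTransform(src,np.float32([[0,0],[400,0],[400,400],[0,400]]))
w=cv2.warpPerspective(im,H,(400,400),flags=cv2.INTER_CUBIC)
c=cv2.resize(c,(400,340));cv2.imwrite("pics/face0.png",np.hstack([w,np.pad(c,((0,60),(0,0),(0,0)))]))
E
```

```text
scene (202, 213, 66, 20)
side (256, 150, 76, 66)
[ 0.66649229 -0.09857944  0.38887594] 6.4437650518690806
[[ 0.817  -0.3791 -0.4344  0.6665]
 [ 0.3348  0.9253 -0.178  -0.0986]
 [ 0.4695  0.      0.8829  0.13  ]
 [ 0.      0.      0.      1.    ]] knob [[ 0.63260762 -0.11246339  0.19886991]]
```

View pics/face0.png

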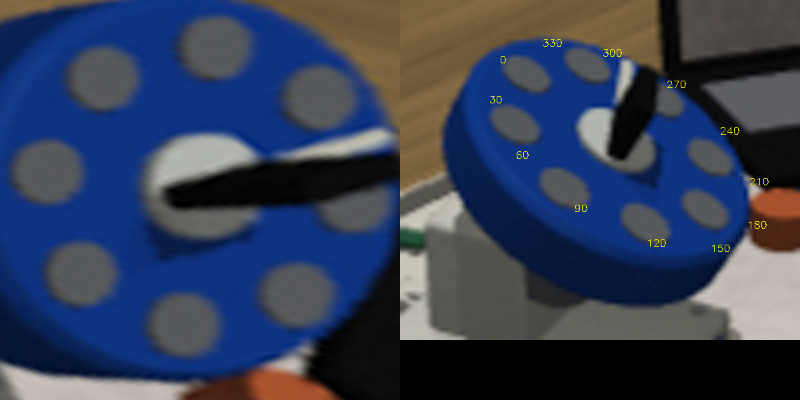

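The fit is poor at 6 px because the mask lost the shaded blue. I'll loosen the mask and refit.

```bash
cat > fit.py <<'E'
from h import *
from scipy.optimize import least_squares
masks={}
for n,(u0,u1,v0,v1) in dict(scene=(185,280,200,245),side=(245,340,140,225)).items():
    im=cv2.imread(f"pics/{n}0.png").astype(int)
    m=((im[...,0]>im[...,2]+40)&(im[...,0]>im[...,1]+25)).astype(np.uint8)
    k=np.zeros_like(m);k[v0:v1,u0:u1]=m[v0:v1,u0:u1]
    _,l,st,_=cv2.connectedComponentsWithStats(k);i=1+st[1:,4].argmax();k=(l==i).astype(np.uint8)
    masks[n]=cv2.convexHull(cv2.findNonZero(k))[:,0].astype(float)
    print(n,st[i])
cam={n:camera_params(n) for n in masks}
D=np.radians(np.arange(0,360,5));D=np.c_[np.cos(D),np.sin(D)]
def res(v):
    M=head(*v[:3]);M[2,3]+=v[3];e=[]
    for n in masks:
        P=proj(hp(M,np.r_[rim(.004),rim(.05)]),cam[n])
        e.append((P@D.T).max(0)-(masks[n]@D.T).max(0))
    return np.r_[np.concatenate(e),v[3]*1000]
best=min((least_squares(res,[.75,-.1,y,0],x_scale=[.1,.1,1,.01]) for y in np.arange(-3,3,.5)),key=lambda r:r.cost)
r=best.fun;print(best.x,r[:72].std(),r[72:144].std(),np.abs(r).max());np.save("pose.npy",best.x[:3])
M=head(*best.x[:3]);print(M.round(4),"knob",hp(M,[0,0,.078]))
im=cv2.imread("pics/side0.png")
s=(np.array([[.1,.1],[.1,-.1],[-.1,-.1],[-.1,.1]]))
src=proj(hp(M,np.c_[s,np.full(4,.05)]),cam["side"]).astype(np.float32)
H=cv2.getPerspectiveTransform(src,np.float32([[0,0],[400,0],[400,400],[0,400]]))
w=cv2.warpPerspective(im,H,(400,400),flags=cv2.INTER_CUBIC)
a=cv2.imread("pics/scene0.png");b=im.copy()
for n,g in (("scene",a),("side",b)):
    for z in (.004,.05): cv2.polylines(g,[np.int32(proj(hp(M,rim(z)),cam[n])*16).reshape(-1,1,2)],True,(0,255,255),1,cv2.LINE_AA,4)
c=np.vstack([cv2.resize(a[190:290,180:300],(360,300)),cv2.resize(b[140:240,240:360],(360,300))])
cv2.imwrite("pics/face1.png",np.hstack([np.pad(w,((0,200),(0,0),(0,0))),c]))
E
python3 fit.py
```

```text
scene [ 195  212   74   23 1233]
side [ 256  150   76   66 2800]
[ 0.67499187 -0.10351615  0.33499822  0.0011093 ] 1.4356932246346967 0.7802387421454933 6.195280288584513
[[ 0.8339 -0.3288 -0.4434  0.675 ]
 [ 0.2903  0.9444 -0.1543 -0.1035]
 [ 0.4695  0.      0.8829  0.13  ]
 [ 0.      0.      0.      1.    ]] knob [[ 0.64040869 -0.11555522  0.19886991]]
```

View pics/face1.png

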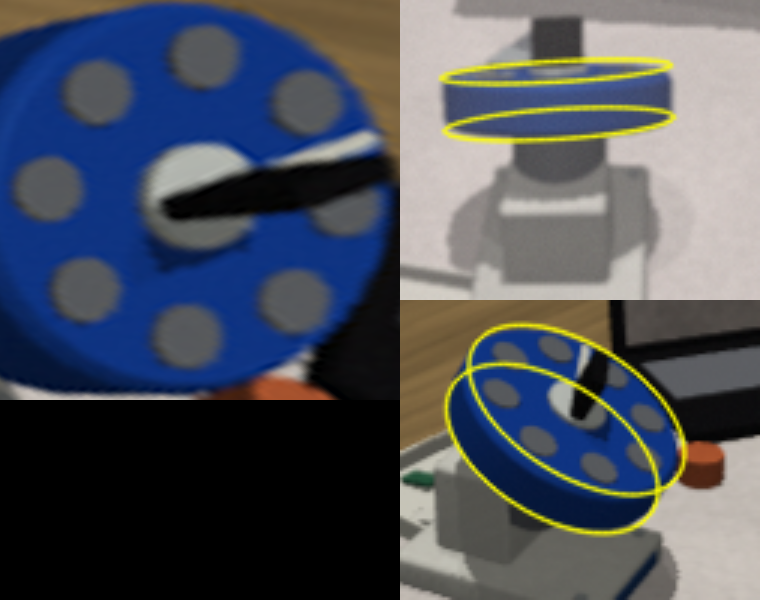

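The outline now follows the drum within about 1 px, but the rim is rounded. I'll refine with the eight grey pockets, which also give the phase, with the mark at about −72° midway between two pockets.

```bash
cat >> fit.py <<'E'
dots=np.float32([(205,57),(308,102),(345,207),(295,300),(187,336),(86,290),(48,188),(97,92)])
px=cv2.perspectiveTransform(dots[None],np.linalg.inv(H))[0]
def model(v):
    a=v[5]-np.arange(8)*np.pi/4
    M=head(*v[:3]);M[2,3]+=v[3]
    return M,proj(hp(M,np.c_[v[4]*np.cos(a),v[4]*np.sin(a),np.full(8,.05)]),cam["side"])
fr=.006
def res2(v):
    M,P=model(v);e=[((P-px)*2).ravel()]
    prof=np.vstack([rim(z,r) for z,r in ((.004,.1-v[6]),(.004+v[6],.1),(.05-v[6],.1),(.05,.1-v[6]))])
    for n in masks:
        Q=proj(hp(M,prof),cam[n]);e.append((Q@D.T).max(0)-(masks[n]@D.T).max(0)-.3)
    return np.r_[np.concatenate(e),v[3]*1000]
b=least_squares(res2,[*best.x[:3],0,.07,0,.004],x_scale=[.1,.1,1,.01,.01,1,.01],loss="soft_l1")
r=res2(b.x);print(b.x.round(4),"dots",np.abs(r[:16]/2).max(),r[16:88].std(),r[88:160].std())
np.save("pose.npy",b.x[:3]);M=head(*b.x[:3]);print(M.round(4),"knob",hp(M,[0,0,.078]),"mark deg",np.degrees(b.x[5])-67.5)
s0=status.sense()
# tool: x=-z_head, z(jaw)=across bar
for mk in (np.degrees(b.x[5])-67.5,):
    X=-M[:3,2]; a=np.radians(mk); y=M[:3,:3]@[-np.sin(a),np.cos(a),0]
    for sg in (1,-1):
        Rt=np.c_[X,np.cross(sg*y,X),sg*y]
        rel=R.from_quat(s0["tool_rot"]).inv()*R.from_matrix(Rt);print("rotvec in tool deg",np.degrees(rel.as_rotvec()))
E
python3 fit.py
```

```text
scene [ 195  212   74   23 1233]
side [ 256  150   76   66 2800]
[ 0.67499187 -0.10351615  0.33499822  0.0011093 ] 1.4356932246346967 0.7802387421454933 6.195280288584513
[[ 0.8339 -0.3288 -0.4434  0.675 ]
 [ 0.2903  0.9444 -0.1543 -0.1035]
 [ 0.4695  0.      0.8829  0.13  ]
 [ 0.      0.      0.      1.    ]] knob [[ 0.64040869 -0.11555522  0.19886991]]
[ 0.6759 -0.1033  0.1982  0.0014  0.0694  0.055   0.0116] dots 0.6369984336843686 1.429212793978383 0.6143998123932868
[[ 0.8657 -0.1969 -0.4603  0.6759]
 [ 0.1739  0.9804 -0.0925 -0.1033]
 [ 0.4695  0.      0.8829  0.13  ]
 [ 0.      0.      0.      1.    ]] knob [[ 0.64003817 -0.11054724  0.19886991]] mark deg -64.34625514955097
rotvec in tool deg [-104.74746544  -28.73295557   15.07786748]
rotvec in tool deg [71.29554608 13.91172521 26.51071068]
```

```bash
cat >> h.py <<'E'
def tool():
    s=status.sense();return s,R.from_quat(s["tool_rot"]).as_matrix()
def ray(n,u,v,z=0):
    p=camera_params(n);E=p["extrinsics"];f=210/np.tan(np.radians(p["fovy"])/2)
    d=E[:3,:3]@[(u-p["cx"])/f,(v-p["cy"])/f,1];return E[:3,3]+d*(z-E[2,3])/d[2]
E
python3 - <<'E'
from h import *
s,A=tool();print(A.round(3))
for nm,u,v in (("microscope base",115,205),("mic base right",153,190),("dish",161,230),("block",156,260),("jar",411,290),("beaker",413,245),("ring",343,226)): print(nm,ray("scene",u,v).round(3))
k=np.array([.640,-.112,.42]);print("shift mm",(A.T@(k-s["tcp_pos"])*1000).round())
E
```

```text
[[-0.     0.94   0.34 ]
 [ 0.002  0.34  -0.94 ]
 [-1.     0.    -0.002]]
microscope base [ 0.451 -0.623  0.   ]
mic base right [ 0.326 -0.545  0.   ]
dish [ 0.551 -0.397  0.   ]
block [ 0.69  -0.342 -0.   ]
jar [0.645 0.374 0.   ]
beaker [0.443 0.384 0.   ]
ring [0.393 0.165 0.   ]
shift mm [-189.  564. -302.]
```

Request:
arm_command:
  series:
    - [[-20,19,-37,0],[-20,19,-37,0],[-20,19,-37,0],[-20,19,-37,0],[-20,19,-37,0],[-20,19,-37,0],[-20,19,-37,0]]
  jaw: 50
  force: 30

```text
t: 0.8
tcp_pos: [0.2493, -0.2969, 0.3717]
tool_rot: [0.407, 0.579, -0.406, 0.578]
force: [1.0, -0.5, 0.8]
finger_gap: 0.501
```

Request:
arm_command:
  series:
    - [[-4,40,-4,0],[-4,40,-4,0],[-4,40,-4,0],[-4,40,-4,0],[-4,40,-4,0],[-4,40,-4,0],[-4,40,-4,0],[-4,40,-4,0],[0,20,0,0],[0,0,0,0]]

```text
t: 1.8
tcp_pos: [0.5602, -0.152, 0.4022]
tool_rot: [0.405, 0.58, -0.405, 0.579]
force: [-0.8, 0.3, 0.4]
finger_gap: 0.5
```

Run:
```python
from h import *
s,A=tool();im=snapshot("wrist");cv2.imwrite("pics/w1.png",im[:,:,::-1])
np.savez("w1.npz",A=A,p=s["tcp_pos"]);print(s["t"],s["tcp_pos"],s["q"].round(3));print(A.round(3))
```

```text
1.8 [ 0.56023366 -0.15199297  0.40219332] [-4.580e-01  3.190e-01  1.302e+00  1.000e-03  1.521e+00  7.630e-01]
[[-0.001  0.939  0.343]
 [ 0.001  0.343 -0.939]
 [-1.    -0.    -0.001]]
```

View pics/w1.png

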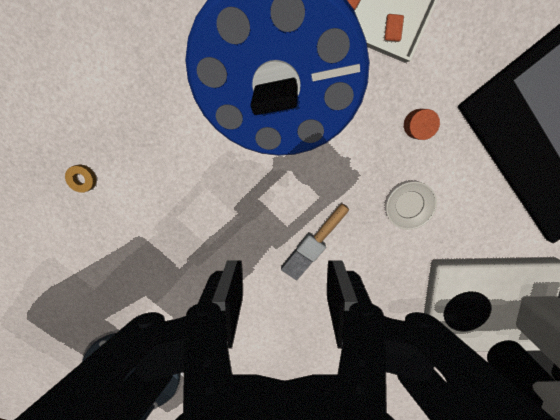

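The wrist view shows the whole face. The white mark runs (312,77)–(360,68), the knob top is at about (275,97), and the eight pockets are clear. I'll combine this with the side view.

```bash
cat > fit2.py <<'E'
exec(open("fit.py").read().split("b=least_squares")[0])
d=np.load("w1.npz");pw=camera_params("wrist")
W=np.eye(4);W[:3,:3]=d["A"];W[:3,3]=d["p"];EW=W@pw["mount"]
wd=np.float32([(288,13),(334,45),(339,96),(311,132),(267,138),(229,117),(212,72),(233,24)])
mk=np.float32([(360,68),(312,77)])
def res3(v):
    M,P=model(v);a=v[5]-np.arange(8)*np.pi/4
    Q=proj(hp(M,np.c_[v[4]*np.cos(a),v[4]*np.sin(a),np.full(8,.05)]),pw,EW)
    m=v[6];K=proj(hp(M,[[r*np.cos(m),r*np.sin(m),.05] for r in (.089,.039)]),pw,EW)
    return np.r_[((P-px)*1.5).ravel(),(Q-wd).ravel(),(K-mk).ravel(),v[3]*500]
b=least_squares(res3,[.675,-.1035,.25,0,.07,.05,-1.15],x_scale=[.1,.1,1,.01,.01,1,1])
r=b.fun;print(b.x.round(4),"mark deg",np.degrees(b.x[6]).round(1),"rms side,wrist,mark",r[:16].std()/1.5,r[16:32].std(),r[32:36])
np.save("pose.npy",b.x);M=head(*b.x[:3]);k=hp(M,[0,0,.078])[0];print(M.round(3),"knob",k)
s,A=tool()
mm=b.x[6];xk=M[:3,:3]@[np.cos(mm),np.sin(mm),0];yk=M[:3,:3]@[-np.sin(mm),np.cos(mm),0]
print("bar x",xk,"y",yk)
# jaw dir: horizontal, perp to bar's horizontal projection
for nm,j in (("perp-x",np.cross([0,0,1],xk)),("y-proj",yk)):
    j=A.T@j; print(nm,"turn deg",np.degrees(np.arctan2(-j[1],j[2])),np.degrees(np.arctan2(j[1],-j[2])))
E
python3 fit2.py | tail -12
```

```text
[[ 0.8339 -0.3288 -0.4434  0.675 ]
 [ 0.2903  0.9444 -0.1543 -0.1035]
 [ 0.4695  0.      0.8829  0.13  ]
 [ 0.      0.      0.      1.    ]] knob [[ 0.64040869 -0.11555522  0.19886991]]
[ 0.6758 -0.1036  0.1935  0.0014  0.0702 -0.0098 -1.2044] mark deg -69.0 rms side,wrist,mark 1.1874700916699896 1.1301964553903663 [-0.04804609 -0.11908903 -0.08568649  0.30823176]
[[ 0.866 -0.192 -0.461  0.676]
 [ 0.17   0.981 -0.09  -0.104]
 [ 0.469  0.     0.883  0.13 ]
 [ 0.     0.     0.     1.   ]] knob [ 0.63983444 -0.11062798  0.19886991]
bar x [ 0.48990486 -0.85539965  0.16818044] y [0.74009261 0.51004318 0.43831369]
perp-x turn deg -99.82013574742768 80.17986425257232
y-proj turn deg -104.64103475858501 75.35896524141499
```

Request:
arm_command:
  series:
    - [[0,0,0,-0.145],[0,0,0,-0.145],[0,0,0,-0.145],[0,0,0,-0.145],[0,0,0,-0.145],[0,0,0,-0.145],[0,0,0,-0.145],[0,0,0,-0.145],[0,0,0,-0.145],[0,0,0,-0.145]]

```text
t: 2.85
tcp_pos: [0.5567, -0.154, 0.4032]
tool_rot: [-0.081, 0.703, 0.081, 0.702]
force: [0.3, 0.3, 0.1]
finger_gap: 0.498
```

Request:
arm_command:
  series:
    - [[0,0,0,-0.145],[0,0,0,-0.145],[0,0,0,0]]

```text
t: 3.15
tcp_pos: [0.5569, -0.154, 0.4032]
tool_rot: [-0.18, 0.684, 0.18, 0.683]
force: [0.4, 0.6, -0.1]
finger_gap: 0.503
```

```bash
cat >> h.py <<'E'
def load():
    v=np.load("pose.npy");return head(*v[:3])
def to(world):
    s,A=tool();return (A.T@(np.array(world)-s["tcp_pos"])*1000).round(1)
E
python3 - <<'E'
from h import *
s,A=tool();print(s["q"].round(3),A.round(3),s["tcp_pos"],to([.635,-.1115,.1887]))
E
```

```text
[-4.630e-01  3.140e-01  1.306e+00 -1.000e-03  1.522e+00 -9.770e-01] [[-0.001 -0.492  0.871]
 [ 0.     0.871  0.492]
 [-1.     0.001 -0.001]] [ 0.5568933  -0.15396458  0.40319461] [214.4  -1.6  89.1]
```

Request:
arm_command:
  series:
    - [[0,0,30,0],[0,-1,30,0],[30,-1,29,0],[40,0,0,0],[40,0,0,0],[0,0,0,0],[0,0,0,0]]

```text
t: 3.85
tcp_pos: [0.6363, -0.1116, 0.2935]
tool_rot: [-0.179, 0.684, 0.18, 0.684]
force: [0.2, -0.4, 1.1]
finger_gap: 0.497
```

Run:
```python
from h import *
s,A=tool();im=snapshot("wrist")[:,:,::-1].copy();M=load();p=camera_params("wrist")
W=np.eye(4);W[:3,:3]=A;W[:3,3]=s["tcp_pos"];EW=W@p["mount"]
for z in (.054,.078,.098):
    u=proj(hp(M,[0,0,z]),p,EW)[0];cv2.circle(im,(int(u[0]),int(u[1])),3,(0,0,255),1)
cv2.imwrite("pics/w2.png",im)
print(s["t"],s["tcp_pos"],to([.635,-.1115,.1887]))
```

```text
3.85 [ 0.63634061 -0.11164145  0.2935057 ] [106.6   1.9  -2.1]
```

View pics/w2.png

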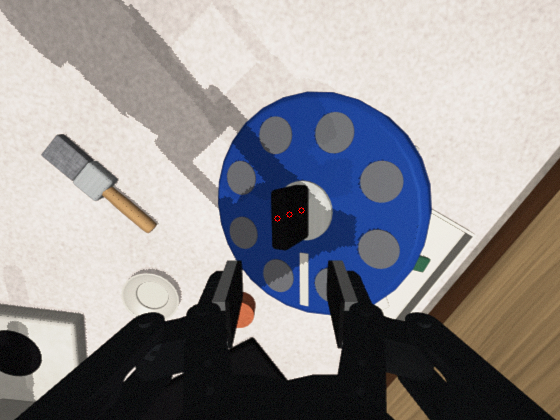

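The gripper is over the knob: the bar is at about (290,217), parallel to the finger pads, and the predicted points lie on it. I'll descend and grip.

Request:
arm_command:
  series:
    - [[30,2,-1,0],[30,0,0,0],[20,0,0,0],[15,0,0,0],[10,0,0,0],[0,0,0,0]]

```text
t: 4.5
tcp_pos: [0.6354, -0.1104, 0.1892]
tool_rot: [-0.18, 0.683, 0.18, 0.684]
force: [0.1, -0.1, 0.0]
finger_gap: 0.506
```

Request:
arm_command:
  series:
    - [[0,0,0,0],[0,0,0,0],[0,0,0,0],[0,0,0,0],[0,0,0,0],[0,0,0,0],[0,0,0,0]]
  jaw: 0
  force: 30

```text
t: 5.2
tcp_pos: [0.6376, -0.1098, 0.1905]
tool_rot: [-0.181, 0.681, 0.18, 0.686]
force: [3.8, 2.9, 6.4]
finger_gap: 0.292
```

```bash
cat >> h.py <<'E'
def rep(tag,name="wrist"):
    M=load();s,A=tool();F=s["force"];T=s["ft_torque"];z=M[:3,2]
    o=M[:3,3]
    im=snapshot(name)[:,:,::-1].copy();cv2.imwrite(f"pics/{tag}.png",im)
    g=s["tcp_pos"]-.019*A[:,0]
    # tool yaw -> drum angle of a bar whose horizontal direction is tool y
    yv=A[:,1];h=M[:3,:3].T@(yv-np.array([0,0,1])*(yv@z)/z[2])   # point on face plane straight above/below
    th=np.degrees(np.arctan2(h[1],h[0]))
    print(tag,"t",s["t"],"gap",round(s["finger_gap"],3),"F",F.round(1),"T",T.round(3),"tauz@tcp",round(float((T+np.cross(s["tcp_pos"]-o,F))@z),3),"Tz",round(float(T@z),3),"knob dist mm",(np.linalg.norm(g-hp(M,[0,0,.078])[0])*1e3).round(1),"bar ang from tool",th.round(1),(th-180).round(1),"q6",s["q"][5].round(2))
    # mark angle from the wrist picture: white on the face at r .045-.088
    p=camera_params(name)
    if name=="wrist":
        W=np.eye(4);W[:3,:3]=A;W[:3,3]=s["tcp_pos"];E=W@p["mount"]
    else:E=None
    a=np.radians(np.arange(-180,180,1));r=np.arange(.042,.088,.002)
    P=np.c_[(r[:,None]*np.cos(a)).ravel(),(r[:,None]*np.sin(a)).ravel(),np.full(r.size*a.size,.05)]
    u=proj(hp(M,P),p,E).astype(np.float32).reshape(r.size,a.size,2)
    v=cv2.remap(im.min(2),u[...,0],u[...,1],cv2.INTER_LINEAR).astype(float)
    w=(v>130).sum(0);i=w.argmax();print("  mark",name,int(np.degrees(a[i]).round()),"count",w[i],"weighted",np.degrees(np.angle((np.exp(1j*a)*(w>.6*w[i])).sum())).round(1))
E
python3 -c "
from h import *
rep('g1');rep('g1s','side')"
```

```text
g1 t 5.2 gap 0.292 F [3.8 2.9 6.4] T [ 0.76  -1.304  0.018] tauz@tcp -0.237 Tz -0.216 knob dist mm 10.9 bar ang from tool 110.7 -69.3 q6 -0.86
  mark wrist 42 count 15 weighted 12.0
g1s t 5.25 gap 0.293 F [4.5 2.3 4.5] T [ 0.775 -1.244  0.015] tauz@tcp -0.247 Tz -0.232 knob dist mm 11.0 bar ang from tool 110.7 -69.3 q6 -0.86
  mark side -67 count 11 weighted -67.5
```

Request:
arm_command:
  series:
    - [[0,0,0,0.05],[0,0,0,0.06],[0,0,0,0.06],[0,0,0,0.06],[0,0,0,0.06],[0,0,0,0.06],[0,0,0,0.06]]

```text
t: 6.0
tcp_pos: [0.6384, -0.1098, 0.1917]
tool_rot: [-0.037, 0.703, 0.036, 0.709]
force: [4.2, 4.1, 9.0]
finger_gap: 0.292
```

```bash
python3 -c "
from h import *
rep('g2');rep('g2s','side')"
```

```text
g2 t 6.0 gap 0.292 F [4.2 4.1 9. ] T [ 1.013 -1.321  0.227] tauz@tcp -0.171 Tz -0.147 knob dist mm 12.0 bar ang from tool 84.2 -95.8 q6 -0.45
  mark wrist -96 count 23 weighted -94.0
g2s t 6.05 gap 0.287 F [4.2 3.7 8.6] T [ 0.809 -1.391  0.045] tauz@tcp -0.229 Tz -0.207 knob dist mm 12.0 bar ang from tool 84.1 -95.9 q6 -0.45
  mark side -96 count 7 weighted -95.5
```

Request:
arm_command:
  series:
    - [[0,0,0,0.06],[0,0,0,0.06],[0,0,0,0.06],[0,0,0,0.06],[0,0,0,0.06],[0,0,0,0.06],[0,0,0,0.06]]

```text
t: 6.8
tcp_pos: [0.6382, -0.1115, 0.1928]
tool_rot: [0.11, 0.695, -0.112, 0.702]
force: [1.1, 0.8, 13.7]
finger_gap: 0.266
```

```bash
python3 -c "
from h import *
rep('g3');rep('g3s','side')"
```

```text
g3 t 6.8 gap 0.266 F [ 1.1  0.8 13.7] T [ 0.248 -0.962  0.377] tauz@tcp 0.307 Tz 0.305 knob dist mm 13.0 bar ang from tool 57.7 -122.3 q6 -0.03
  mark wrist -120 count 16 weighted -120.0
g3s t 6.85 gap 0.26 F [ 1.3  1.5 11.4] T [ 0.094 -1.018  0.02 ] tauz@tcp 0.064 Tz 0.066 knob dist mm 13.0 bar ang from tool 57.6 -122.4 q6 -0.03
  mark side -120 count 18 weighted -120.0
```

Request:
arm_command:
  series:
    - [[0,0,0,0.06],[0,0,0,0.06],[0,0,0,0.06],[0,0,0,0.06],[0,0,0,0.06],[0,0,0,0.06],[0,0,0,0.06],[0,0,0,0.06],[0,0,0,0.06],[0,0,0,0.06]]

```text
t: 7.9
tcp_pos: [0.6367, -0.1126, 0.193]
tool_rot: [0.311, 0.631, -0.313, 0.637]
force: [-3.2, -2.0, 17.4]
finger_gap: 0.2
```

```bash
python3 -c "
from h import *
rep('g4');rep('g4s','side')"
```

```text
g4 t 7.9 gap 0.2 F [-3.2 -2.  17.4] T [-0.51  -0.046  0.225] tauz@tcp 0.453 Tz 0.438 knob dist mm 13.7 bar ang from tool 23.8 -156.2 q6 0.57
  mark wrist -180 count 0 weighted 0.0
g4s t 7.95 gap 0.203 F [-0.9 -0.2 14.6] T [-0.653 -0.222  0.03 ] tauz@tcp 0.356 Tz 0.347 knob dist mm 13.6 bar ang from tool 23.7 -156.3 q6 0.57
  mark side -180 count 0 weighted 0.0
```

Request:
arm_command:
  series:
    - [[0,0,0,0],[0,0,0,0],[0,0,0,0],[0,0,0,0],[0,0,0,0],[0,0,0,0]]
  jaw: 75

```text
t: 8.6
tcp_pos: [0.6346, -0.1098, 0.1878]
tool_rot: [0.312, 0.635, -0.312, 0.634]
force: [-0.8, 0.6, -0.6]
finger_gap: 0.749
```

```bash
python3 -c "
from h import *
rep('g5');rep('g5s','side')"
```

```text
g5 t 8.6 gap 0.749 F [-0.8  0.6 -0.6] T [-0.007 -0.03  -0.077] tauz@tcp -0.067 Tz -0.062 knob dist mm 9.5 bar ang from tool 23.8 -156.2 q6 0.57
  mark wrist -144 count 19 weighted -145.0
g5s t 8.65 gap 0.749 F [ 0.3 -0.1 -1.4] T [-0.006 -0.037  0.031] tauz@tcp 0.035 Tz 0.033 knob dist mm 9.6 bar ang from tool 23.8 -156.2 q6 0.57
  mark side -146 count 2 weighted -146.0
```

Request:
arm_command:
  series:
    - [[0,0,0,0],[0,0,0,0],[0,0,0,0],[0,0,0,0],[0,0,0,0],[0,0,0,0],[0,0,0,0],[0,0,0,0],[0,0,0,0],[0,0,0,0]]

```text
t: 9.7
tcp_pos: [0.6349, -0.1099, 0.1883]
tool_rot: [0.312, 0.635, -0.312, 0.635]
force: [0.7, 0.6, 0.5]
finger_gap: 0.751
```

```bash
python3 -c "
from h import *
rep('g6');rep('g6s','side')
a=cv2.imread('pics/g6.png');b=cv2.imread('pics/g6s.png');cv2.imwrite('pics/v6.png',np.vstack([a[:300,100:460],cv2.resize(b[130:230,240:360],(360,300))]))"
```

```text
g6 t 9.7 gap 0.751 F [0.7 0.6 0.5] T [-0.004 -0.025  0.012] tauz@tcp 0.009 Tz 0.015 knob dist mm 9.8 bar ang from tool 23.8 -156.2 q6 0.57
  mark wrist -142 count 20 weighted -143.5
g6s t 9.75 gap 0.748 F [ 0.4  0.4 -0.4] T [ 0.015 -0.018 -0.02 ] tauz@tcp -0.025 Tz -0.022 knob dist mm 9.8 bar ang from tool 23.8 -156.2 q6 0.57
  mark side -145 count 3 weighted -145.0
```

View pics/v6.png

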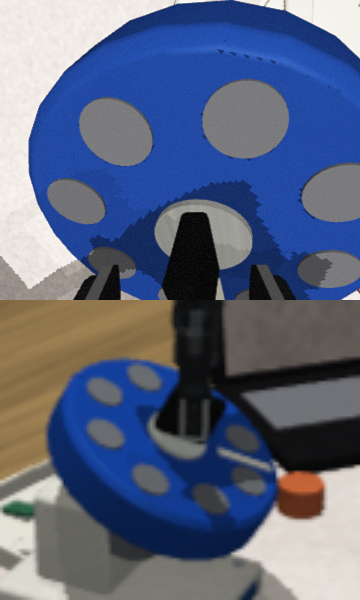

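The side crop shows the mark at about (245,455) in the picture, i.e. about −144°: the drum sank back about 12° and stopped. Next I'll regrip and try the other side.

Request:
arm_command:
  series:
    - [[0,0,0,-0.1],[0,0,0,-0.1],[0,0,0,0]]

```text
t: 10.1
tcp_pos: [0.6349, -0.1099, 0.1883]
tool_rot: [0.247, 0.662, -0.247, 0.663]
force: [-0.1, 0.4, 0.1]
finger_gap: 0.753
```

Request:
arm_command:
  series:
    - [[0,0,0,0],[0,0,0,0],[0,0,0,0],[0,0,0,0],[0,0,0,0],[0,0,0,0],[0,0,0,0],[0,0,0,0]]
  jaw: 0

```text
t: 10.9
tcp_pos: [0.6381, -0.1125, 0.1892]
tool_rot: [0.247, 0.659, -0.248, 0.666]
force: [4.6, -4.2, -2.7]
finger_gap: 0.234
```

Request:
arm_command:
  series:
    - [[0,0,0,-0.06],[0,0,0,-0.09],[0,0,0,-0.09],[0,0,0,-0.09],[0,0,0,-0.09],[0,0,0,-0.09],[0,0,0,-0.09],[0,0,0,-0.09],[0,0,0,-0.09]]

```text
t: 11.8
tcp_pos: [0.6383, -0.1134, 0.1929]
tool_rot: [-0.025, 0.703, 0.02, 0.711]
force: [-7.4, -4.5, 12.2]
finger_gap: 0.236
```

```bash
python3 -c "
from h import *
rep('h1');rep('h1s','side')"
```

```text
h1 t 11.8 gap 0.236 F [-7.4 -4.5 12.2] T [-0.94  -1.791 -0.918] tauz@tcp -0.206 Tz -0.216 knob dist mm 13.4 bar ang from tool 81.6 -98.4 q6 -0.41
  mark wrist -103 count 22 weighted -102.5
h1s t 11.85 gap 0.232 F [-7.9 -5.6 10.9] T [-0.708 -1.846 -0.267] tauz@tcp 0.268 Tz 0.256 knob dist mm 13.4 bar ang from tool 81.9 -98.1 q6 -0.41
  mark side -101 count 10 weighted -101.5
```

Request:
arm_command:
  series:
    - [[0,0,0,-0.09],[0,0,0,-0.09],[0,0,0,-0.09],[0,0,0,-0.09],[0,0,0,-0.09],[0,0,0,-0.09],[0,0,0,-0.09],[0,0,0,-0.09]]

```text
t: 12.7
tcp_pos: [0.6361, -0.111, 0.1955]
tool_rot: [-0.273, 0.651, 0.269, 0.655]
force: [-11.8, -0.7, 27.4]
finger_gap: 0.232
```

```bash
python3 -c "
from h import *
rep('h2');rep('h2s','side')"
```

```text
h2 t 12.7 gap 0.232 F [-11.8  -0.7  27.4] T [ 0.27   0.562 -0.561] tauz@tcp -0.679 Tz -0.67 knob dist mm 16.1 bar ang from tool 127.4 -52.6 q6 -1.13
  mark wrist 50 count 16 weighted 28.5
h2s t 12.75 gap 0.234 F [-10.4  -0.2  26.6] T [0.575 0.508 0.074] tauz@tcp -0.255 Tz -0.245 knob dist mm 16.0 bar ang from tool 127.6 -52.4 q6 -1.14
  mark side -180 count 0 weighted 0.0
```

Request:
arm_command:
  series:
    - [[0,0,0,-0.09],[0,0,0,-0.09],[0,0,0,-0.09],[0,0,0,-0.09],[0,0,0,-0.09],[0,0,0,-0.09],[0,0,0,-0.09],[0,0,0,-0.05]]

```text
t: 13.6
tcp_pos: [0.6351, -0.1123, 0.194]
tool_rot: [-0.475, 0.526, 0.471, 0.525]
force: [-7.1, -3.9, 13.7]
finger_gap: 0.2
```

```bash
python3 -c "
from h import *
rep('h3');rep('h3s','side')"
```

```text
h3 t 13.6 gap 0.2 F [-7.1 -3.9 13.7] T [-0.083  0.843 -0.317] tauz@tcp -0.301 Tz -0.318 knob dist mm 15.0 bar ang from tool 164.8 -15.2 q6 -1.81
  mark wrist 88 count 16 weighted 87.0
h3s t 13.65 gap 0.202 F [-8.3 -4.6 22.5] T [-0.177  0.936 -0.202] tauz@tcp -0.16 Tz -0.181 knob dist mm 14.8 bar ang from tool 164.9 -15.1 q6 -1.81
  mark side -21 count 23 weighted -19.0
```

Request:
arm_command:
  series:
    - [[0,0,0,0],[0,0,0,0],[0,0,0,0],[0,0,0,0],[0,0,0,0]]
  jaw: 80

```text
t: 14.2
tcp_pos: [0.6347, -0.1096, 0.1876]
tool_rot: [-0.473, 0.526, 0.474, 0.525]
force: [-0.6, -0.7, 0.3]
finger_gap: 0.799
```

```bash
python3 -c "
from h import *
rep('i1s','side')"
```

```text
i1s t 14.2 gap 0.799 F [-0.6 -0.7  0.3] T [-0.008 -0.004  0.052] tauz@tcp 0.057 Tz 0.05 knob dist mm 9.3 bar ang from tool 164.8 -15.2 q6 -1.81
  mark side -46 count 2 weighted -46.0
```

Request:
arm_command:
  series:
    - [[0,0,0,0],[0,0,0,0],[0,0,0,0],[0,0,0,0],[0,0,0,0],[0,0,0,0],[0,0,0,0],[0,0,0,0]]

```text
t: 15.05
tcp_pos: [0.6349, -0.1099, 0.1883]
tool_rot: [-0.473, 0.525, 0.473, 0.525]
force: [-0.1, -0.1, 0.1]
finger_gap: 0.799
```

```bash
python3 -c "
from h import *
rep('i2');rep('i2s','side')"
```

```text
i2 t 15.05 gap 0.799 F [-0.1 -0.1  0.1] T [ 0.02  -0.017 -0.007] tauz@tcp -0.013 Tz -0.014 knob dist mm 9.8 bar ang from tool 164.8 -15.2 q6 -1.81
  mark wrist 84 count 14 weighted 59.3
i2s t 15.1 gap 0.796 F [-1.7  0.5  0.3] T [ 0.023 -0.047  0.03 ] tauz@tcp 0.014 Tz 0.02 knob dist mm 9.8 bar ang from tool 164.8 -15.2 q6 -1.81
  mark side -66 count 14 weighted -65.5
```

Request:
arm_command:
  series:
    - [[0,0,0,0],[0,0,0,0],[0,0,0,0],[0,0,0,0],[0,0,0,0],[0,0,0,0],[0,0,0,0],[0,0,0,0]]

```text
t: 15.95
tcp_pos: [0.6349, -0.1099, 0.1883]
tool_rot: [-0.473, 0.525, 0.473, 0.525]
force: [0.0, 0.7, -0.4]
finger_gap: 0.796
```

```bash
python3 -c "
from h import *
rep('i3');rep('i3s','side')
a=cv2.imread('pics/i3.png');b=cv2.imread('pics/i3s.png');cv2.imwrite('pics/v7.png',np.vstack([a[:300,100:460],cv2.resize(b[130:230,240:360],(360,300))]))"
```

```text
i3 t 15.95 gap 0.796 F [ 0.   0.7 -0.4] T [-0.043  0.009 -0.018] tauz@tcp -0.003 Tz 0.003 knob dist mm 9.8 bar ang from tool 164.8 -15.2 q6 -1.81
  mark wrist 83 count 14 weighted 58.9
i3s t 16.0 gap 0.799 F [-0.7  0.3 -0.4] T [ 0.031 -0.003 -0.018] tauz@tcp -0.032 Tz -0.03 knob dist mm 9.8 bar ang from tool 164.8 -15.2 q6 -1.81
  mark side -66 count 13 weighted -67.0
```

View pics/v7.png

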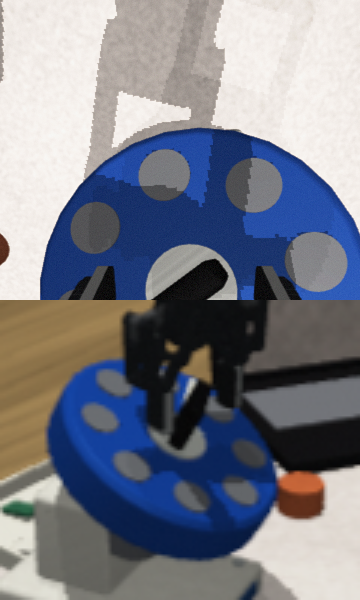

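The side crop shows the drum swung freely from about −19° back to about −67°, while from the other side it stopped at about −144°. Heavy-side-down is midway, at mark ≈ −106° (38° either way, within the stated 33–42°). I'll regrip and bring the mark there.

Request:
arm_command:
  series:
    - [[0,0,0,0.13],[0,0,0,0.13],[0,0,0,0.13],[0,0,0,0.13],[0,0,0,0.13],[0,0,0,0.13],[0,0,0,0.13],[0,0,0,0]]
  jaw: 65

```text
t: 16.85
tcp_pos: [0.6349, -0.1099, 0.1883]
tool_rot: [-0.194, 0.68, 0.194, 0.68]
force: [0.6, 0.4, -0.2]
finger_gap: 0.655
```

Request:
arm_command:
  series:
    - [[0,0,0,0],[0,0,0,0],[0,0,0,0],[0,0,0,0],[0,0,0,0],[0,0,0,0],[0,0,0,0],[0,0,0,0]]
  jaw: 0

```text
t: 17.65
tcp_pos: [0.6372, -0.1086, 0.1889]
tool_rot: [-0.194, 0.678, 0.194, 0.682]
force: [4.2, 3.3, -0.7]
finger_gap: 0.297
```

Request:
arm_command:
  series:
    - [[0,0,0,0.06],[0,0,0,0.08],[0,0,0,0.08],[0,0,0,0.08],[0,0,0,0.08],[0,0,0,0.08],[0,0,0,0.08],[0,0,0,0.06],[0,0,0,0],[0,0,0,0]]

```text
t: 18.65
tcp_pos: [0.6388, -0.1093, 0.1914]
tool_rot: [0.015, 0.703, -0.015, 0.711]
force: [3.6, 3.9, 7.6]
finger_gap: 0.287
```

```bash
python3 -c "
from h import *
rep('j1');rep('j1s','side')"
```

```text
j1 t 18.65 gap 0.287 F [3.6 3.9 7.6] T [ 0.723 -1.222 -0.058] tauz@tcp -0.297 Tz -0.273 knob dist mm 11.7 bar ang from tool 74.7 -105.3 q6 -0.3
  mark wrist -104 count 23 weighted -104.0
j1s t 18.7 gap 0.287 F [3.3 3.4 6.4] T [ 0.712 -1.226  0.038] tauz@tcp -0.205 Tz -0.184 knob dist mm 11.6 bar ang from tool 74.7 -105.3 q6 -0.3
  mark side -104 count 11 weighted -104.0
```

Request:
arm_command:
  series:
    - [[0,0,0,0.02],[0,0,0,0],[0,0,0,0],[0,0,0,0],[0,0,0,0],[0,0,0,0],[0,0,0,0],[0,0,0,0]]

```text
t: 19.55
tcp_pos: [0.6388, -0.1093, 0.1914]
tool_rot: [0.022, 0.703, -0.022, 0.711]
force: [2.9, 4.5, 6.8]
finger_gap: 0.286
```

```bash
python3 -c "
from h import *
rep('k1');rep('k1s','side')
from station import ticket
print(ticket.sign_off())"
```

```text
k1 t 19.55 gap 0.286 F [2.9 4.5 6.8] T [ 0.809 -1.24   0.119] tauz@tcp -0.181 Tz -0.156 knob dist mm 11.7 bar ang from tool 73.5 -106.5 q6 -0.28
  mark wrist -105 count 23 weighted -105.0
k1s t 19.6 gap 0.284 F [1.9 3.4 6.6] T [ 0.751 -1.19   0.113] tauz@tcp -0.159 Tz -0.139 knob dist mm 11.7 bar ang from tool 73.5 -106.5 q6 -0.28
  mark side -105 count 13 weighted -105.0
the job is handed in; nothing more can be done
None
```

I found the heavy side, turned it to the bottom of the slope, and handed the job in at 19.6 s with the fingers still gripping the knob.

**How I found it:** I turned the drum both ways by the knob and let go once on each side. It stopped with the mark at about −144° on one side and −67° on the other. That puts heavy side down at about −105.5°, 38° from each stop and within the stated 33–42°.

**Last checks:**
- **Angle:** the mark read −105° in both the wrist and side cameras, and −106.5° from the tool angle. The two stops leave an uncertainty of about 5°, against the 16° allowed.
- **Grip:** the jaw held at 0.28 open on the knob, set to 30 N, with the grasp point about 12 mm from the knob's grip point.
- **Stillness:** the mark moved no more than about 1° between the last two looks, and that followed my final 0.02 rad correction.

**Disagreed or not checked:**
- **Torque readings:** I didn't use them. The tool can only point straight down, so it grips the tilted knob askew, and that swamped the weight moment.
- **Mark reading:** the automatic reading failed in shadow or out of view at a few intermediate poses. I relied only on readings where the cameras or pictures agreed.
- **First release:** it sank only about 12°, against about 48° for the second, so that stop is less certain.
- **Bystanders:** I didn't look at them again at the end. All low moves were made right over the drum.

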